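# Clamp a desk infill strip with the eccentric

### The job

Take the longer of the two white chipboard infill strips and stand it, raw edge up, on the clamping board, fully home against both the long fence and the end stop. Then turn the eccentric clamp by its handle knob until the lobe bears firmly on the strip and holds it by itself when you let go, but do not overtighten, or the laminate is bruised. Leave the other things where they are.

Things in the scene. Friction and masses are not known exactly. Their poses are not given: they have to be found in the camera images.
- strip_mid (a point): Centre (30 mm above the underside) of the longer strip: chipboard, white faces, 25 mm thick (x), 220 mm long (y), 60 mm high (z), 0.2 to 0.3 kg, standing on its long edge, raw brown edge up; either end may go to the stop. Grip it across the 25 mm at mid-length, fingertips 22 mm or more above its underside so that they pass over fence and eccentric.
- offcut_mid (a point): Centre of the other strip, a shorter offcut: 25 x 120 x 60 mm, same make and same way up; not to be used. The two may stand in either place.
- board: Clamping board: plywood, fixed on the table, 260 mm (x) by 340 mm (y), 18 mm thick, dark 20 mm holes; origin under its centre. x runs across it from the eccentric to the fence, y along the fence away from the end stop, z up; the points below carry the same axes.
- seat (a point): Where strip_mid comes to be when the strip is home on the board, 30 mm above the board's top, its length along y. Here the strip has 6 mm or more of play in -x while the eccentric is slack (knob 0.3 or less), and is free in +y.
- fence_face (a point): Middle of the face (looking to -x) of the fence, an aluminium bar along y, 236 mm long, 25 mm deep, 12 mm high on the board; the strip's +x face bears on it.
- stop_face (a point): Point on the face (looking to +y) of the end stop, an aluminium block 12 mm high on the board; the strip's -y end bears on it.
- clamp_place (a point): Mark on the board's top near the eccentric's upright pivot. The clamp's foot is slotted: the pivot was bolted by hand on the mark's y, but anywhere within 3 mm of it in x. So the angle at which the lobe meets the strip is not known beforehand and must be felt.
- knob (a joint): Eccentric's angle q, rad, clockwise from above = tightening; starts 0 to 0.3, stop at 2.2. Disc with rubber rim, 56 mm across, 5 to 18 mm above the board, centre 12 mm off the pivot, at 2.4 - q rad counter-clockwise from the board's x. A bar (18 to 26 mm up) points from the pivot at -2.1 - q; on it, 70 mm out, an upright black knob, 20 mm across, 26 to 58 mm above the board: take it from above.
- bearing (a point): Where the lobe bears on the seated strip's -x face. The knob turns slack with 1 to 2 N and stays where it is left. Contact comes at q = 0.8 to 1.4; from then the lobe's force grows by 10 to 15 N per 0.1 rad (the pivot has a rubber bush) and the knob's load by about 0.6 N per N of it. About 25 N on the strip is right; under 12 N is loose, over 45 N bruises the laminate.
- sander: Cork sanding block, 36 x 70 x 26 mm, lying on the clamping board, in the board's -x +y corner; bystander.
- jar: Glass jar with brass lid, 68 mm across, 105 mm high, left of the board; bystander.
- roll: Roll of white edging, 90 mm across, 22 mm high, left of the board, nearer the robot; bystander.
- driver: Screwdriver with a black handle, lying near the robot on the right; bystander.
- socket: White double socket module, 45 x 75 x 30 mm, beyond the strips; bystander.
- spanner: Steel spanner, lying far left; bystander.
Not all that is in view belongs to the job. What is shaped like the part that bears strip_mid but black is not meant.

How it is judged:
By the outcome, as a careful person would: the job done as asked, in the order asked, and still so for the second after the job is handed in, with the robot touching nothing.
It also fails if it takes over 72 s, if anything falls off the work surface, if the arm or the gripper's body presses on something with over 40 N, if the wrist force passes 120 N, or if a joint passes its speed limit or range.

### The arm

A 7-joint arm with a two-finger parallel gripper is mounted at the origin on the work surface. World frame = base frame: x ahead of the robot, y to its left, z up, the work surface at z = 0. Lengths are in m, angles in rad, forces in N, time in s.
With the tool pointing down it reaches from about 0.425 to 0.875 m from the base axis. Payload 8.4 kg.
Tool frame: the origin (TCP) lies on the mounting face of the last link; the fingertips stand 182 mm ahead of it and the grasp point (between the pads) lies 164 mm ahead of it; x points along the fingers, z is the direction in which the jaws open and shut, and the axes are right-handed (so a half turn about x gives the same grasp; the last joint's range is limited). The gripper opens to 87 mm and grips with 3 to 60 N. Pads are 19 mm wide; open, the fingers measure 117 mm over their backs; the gripper's body (75 mm by 190 mm) begins 51 mm behind the grasp point.
Start: joints at [-0.099, 0.333, 0.04, 1.465, -0.013, 1.343, -0.059], TCP at [0.65, -0, 0.405] pointing down, gripper open.
Joint ranges: [-2.58, 2.58], [-0.38, 2.09], [-1.3, 1.39], [0.25, 2.4], [-1.5, 4.64], [0.08, 2.09], [-2.65, 2.65]. Speed limits (rad/s): [2.22, 2.22, 2.79, 2.79, 3.14, 3.14, 3.14].

### API

Orientations are given as a unit quaternion [w, x, y, z].
In Python, from workcell import get_obs, camera, camera_info, job_done gives the robot as it stands.
- The arm moves only by the shell command python3 -m handwheel 'ROWS' [OPENING] [FORCE]. ROWS is JSON, a list of rows, each a list of 2 entries, a list of its own where there are three numbers: the shift along the tool's x, y, z in cm, then the turn about the tool's x in rad. In form: [[[tx, ty, tz], twist], ...]. A call has 1 to 12 rows; each row shifts and turns the pose as measured when the row begins, along the tool's axes as they then stand; what a row does not reach is not made up. A row lasts 1/8 s, in which the tool goes at most 62.5 mm and 10.7 degrees, less where a joint would pass 70% of its speed; a pose out of reach is approached as far as the arm can. A call with a gripper value outside its range is refused whole. OPENING is the opening in per cent of the stroke, from 0 (shut) to 100 (fully open), set as the call begins (- or left out, the last holds). The fingers move at their own pace and stop on an object; FORCE is the grip in N (left out, the last holds). Time passes only in rows, so rows that do not move let the fingers close. It gives the time, the measured TCP pose, the force and the opening at its end, in the units of the state.
- get_obs(): the state, without advancing time (a new reading comes with each control period).
- camera(name): name is "scene" or "side" or "wrist"; returns the picture (400x640x3 uint8, red, green, blue); there is no depth.
- camera_info(name): a dict with "K" (3x3 intrinsics, pixels), "R" (3x3) and "t" (3): a world point X has camera coordinates R X + t. Camera axes: x right, y down, z forward; pixel columns grow to the right and rows downward; lengths in m; the calibration is good to about 2 mm. A picture is of the moment at which its call begins: read the wrist's pose just before it. camera_info takes no time and is no camera call; for the wrist camera it gives the pose at the moment of the call.
- job_done(): hands the job in, once; it reports no verdict.
The state is a dict: "clock": time; "joint_positions": joint angles; "qd": joint speeds; "joint_torque": joint torques, N m; "ee_pos": TCP position; "tool_rot": TCP orientation; "ft_force": force on the tool from outside, world axes, zero at the start; "torque": the same for the moment, N m; "grip_width": finger opening in m.
Only numpy, scipy, OpenCV 4.12 (cv2) and the standard library are available. Lean on these libraries where they do the work, as an engineer would, in place of code of your own. Each camera call takes 0.05 s, during which the arm holds its last target.

## Working session

There is one attempt and no reset: what is moved stays moved. The work goes in short steps, Python scripts to look and compute and a shell command to move; the robot and the scene stay as the last step left them, time stands still between calls to the robot, and variables do not carry over. Pictures are saved under pics/ and viewed, and the job is handed in when it is done.

```bash
mkdir -p pics
python3 - <<'E'
from workcell import *
import cv2
print(get_obs())
for n in ["scene","side","wrist"]:
    i=camera_info(n); print(n,i)
    cv2.imwrite(f"pics/{n}0.png",camera(n)[:,:,::-1])
E
```

```text
{'clock': 0.0, 'joint_positions': array([-0.09918554,  0.33391077,  0.03987874,  1.46627721, -0.01338655,
        1.3432966 , -0.05853856]), 'qd': array([ 1.42746978e-03, -2.71574470e-04, -1.69462842e-03,  4.44146830e-04,
        7.94090211e-05, -3.99486591e-04,  1.10009920e-03]), 'joint_torque': array([ 1.06989024e-03, -6.56351209e+01,  1.33598529e+00, -4.03798449e+01,
       -5.97442500e-02,  4.47441044e-02,  1.62792835e-04]), 'ee_pos': array([ 6.49823522e-01, -2.43961798e-05,  4.03856288e-01]), 'tool_rot': array([ 7.06533340e-01, -1.87951279e-05,  7.07679754e-01, -6.96687885e-05]), 'ft_force': array([ 0.28996124, -0.35422198, -0.3663705 ]), 'torque': array([-0.00320312, -0.05500009,  0.00425386]), 'grip_width': 0.08683073185010172}
scene {'K': array([[415.53826019,   0.        , 316.46412201],
       [  0.        , 415.53826019, 197.68230546],
       [  0.        ,   0.        ,   1.        ]]), 'R': array([[ 0.02080992,  0.99977216,  0.00475237],
       [ 0.58380344, -0.00829256, -0.81185268],
       [-0.8116283 ,  0.01966904, -0.58384299]]), 't': array([-0.08650814, -0.21727252,  1.46057466])}
side {'K': array([[391.25306731,   0.        , 318.64500818],
       [  0.        , 391.25306731, 200.38640767],
       [  0.        ,   0.        ,   1.        ]]), 'R': array([[ 0.91941952, -0.39326748,  0.00290511],
       [-0.25320155, -0.59757951, -0.76078098],
       [ 0.30092645,  0.6987413 , -0.6490022 ]]), 't': array([-0.43110383,  0.20138723,  1.02579436])}
wrist {'K': array([[293.511638  ,   0.        , 324.52129971],
       [  0.        , 293.511638  , 200.30722232],
       [  0.        ,   0.        ,   1.        ]]), 'R': array([[ 9.99999583e-01,  8.75419026e-04, -2.60558881e-04],
       [ 9.13270801e-04, -9.54081877e-01,  2.99544549e-01],
       [ 1.36324911e-05, -2.99544662e-01, -9.54082279e-01]]), 't': array([-0.64855397, -0.03698944,  0.390016  ])}
```

View pics/scene0.png

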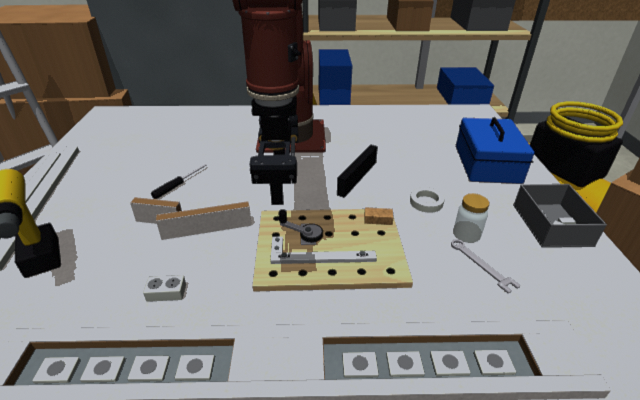

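View pics/side0.png

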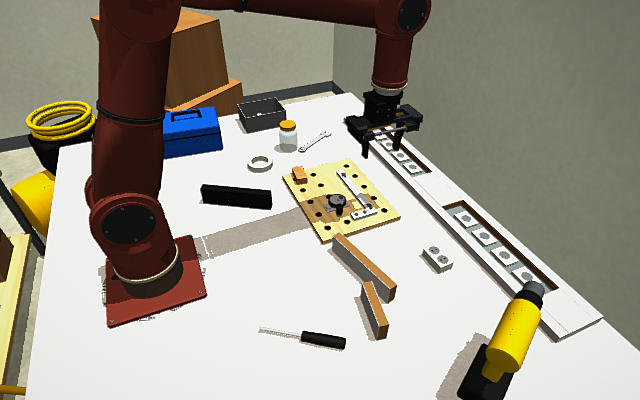

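View pics/wrist0.png

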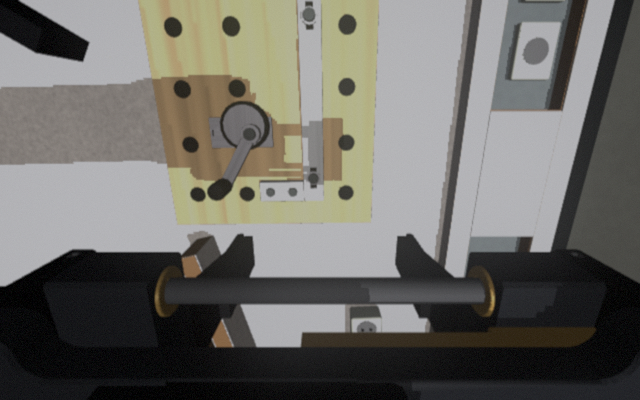

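Wrist picture: the board is upright in view, with the stop at (281,190), fence at about x 301–322, pivot near (249,133) and knob at (220,188). In the scene picture the long strip is at (205,218) and the offcut at (157,210). I'll enlarge these next.

Run:
```python
import cv2
def c(n,x0,y0,x1,y1,s,o):
    im=cv2.imread(f"pics/{n}.png")[y0:y1,x0:x1]
    cv2.imwrite(f"pics/{o}.png",cv2.resize(im,None,fx=s,fy=s,interpolation=cv2.INTER_CUBIC))
c("wrist0",140,0,390,230,2.6,"w0c") if 0 else c("wrist0",140,0,390,230,2.5,"w0c")
c("scene0",120,190,270,250,5,"s0c")
c("scene0",240,200,420,290,4,"s0d")
c("side0",320,220,420,345,4,"d0c")
c("side0",275,150,405,245,6,"d0d")
```

```text
(no output)
```

View pics/w0c.png

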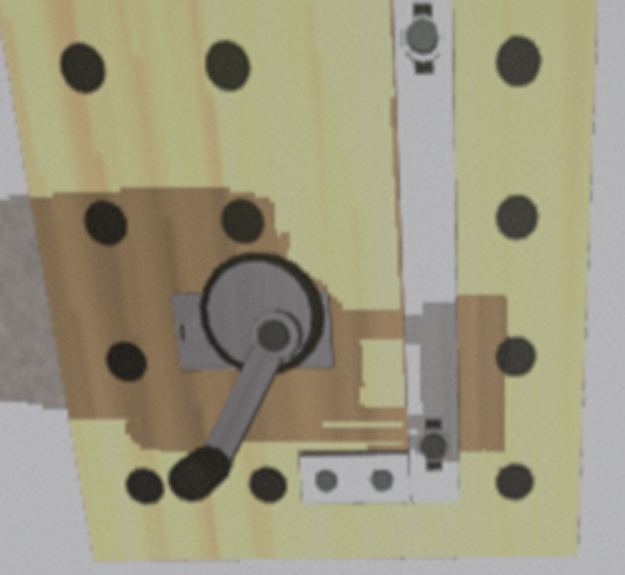

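View pics/s0c.png

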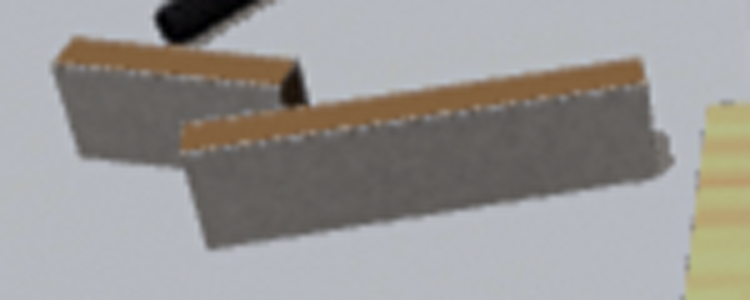

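View pics/s0d.png

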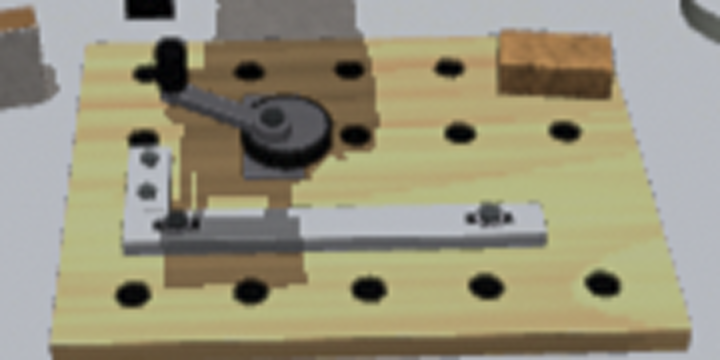

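View pics/d0c.png

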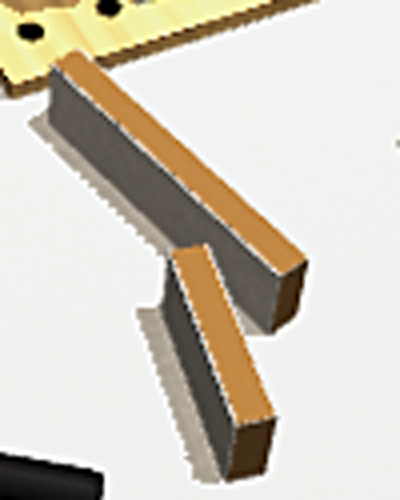

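View pics/d0d.png

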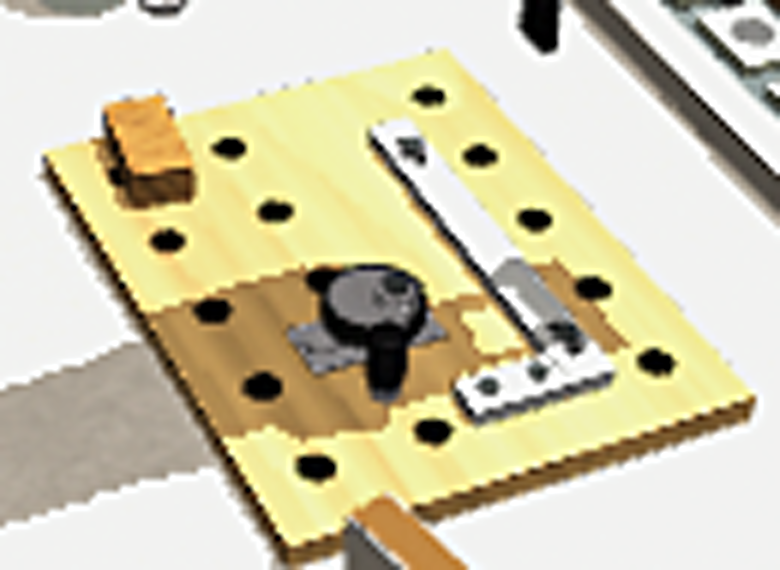

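```bash
cat > h.py <<'E'
import numpy as np, json
from scipy.optimize import least_squares
from workcell import *
W0={'K':np.array([[293.511638,0,324.52129971],[0,293.511638,200.30722232],[0,0,1]]),
'R':np.array([[9.99999583e-01,8.75419026e-04,-2.60558881e-04],[9.13270801e-04,-9.54081877e-01,2.99544549e-01],[1.36324911e-05,-2.99544662e-01,-9.54082279e-01]]),'t':np.array([-0.64855397,-0.03698944,0.390016])}
def cam(n): return W0 if n=="w0" else camera_info(n)
def ray(c,uv,z):
    d=c['R'].T@np.linalg.solve(c['K'],[uv[0],uv[1],1]); o=-c['R'].T@c['t']
    return o+d*(z-o[2])/d[2]
def proj(c,X):
    p=(np.asarray(X)@c['R'].T+c['t'])@c['K'].T
    return p[...,:2]/p[...,2:]
E
python3 - <<'E'
from h import *
S,D,W=cam("scene"),cam("side"),W0
sc=lambda u,v:(120+u/5,190+v/5); sd=lambda u,v:(240+u/4,200+v/4)
dc=lambda u,v:(320+u/4,220+v/4); dd=lambda u,v:(275+u/6,150+v/6); w=lambda u,v:(140+u/2.5,v/2.5)
# strip
for n,c,pts in [("S",S,[sc(180,152),sc(645,85),sc(182,125),sc(640,60)]),("D",D,[dc(52,72),dc(80,50),dc(307,262),dc(275,275)])]:
    print(n,[ray(c,p,.06)[:2].round(4) for p in pts])
print("S bottom",[ray(S,p,0)[:2].round(4) for p in [sc(208,248),sc(655,178)]])
print("offcut",[ray(D,p,.06)[:2].round(4) for p in [dc(170,250),dc(208,243),dc(275,418),dc(232,425)]])
print("board S",[ray(S,p,.018)[:2].round(4) for p in [sd(85,42),sd(610,38),sd(690,332),sd(52,345)]])
print("board D",[ray(D,p,.018)[:2].round(4) for p in [dd(45,155),dd(445,50),dd(755,400),dd(288,550)]])
print("board W",[ray(W,p,.018)[:2].round(4) for p in [w(578,555),w(93,560)]])
print("fence W",[ray(W,p,.03)[:2].round(4) for p in [w(393,0),w(410,500),w(453,0),w(458,500)]])
print("fence D",[ray(D,p,.03)[:2].round(4) for p in [dd(370,130),dd(545,350)]])
print("stop W",[ray(W,p,.03)[:2].round(4) for p in [w(300,454),w(408,456)]])
print("stop bot W",[ray(W,p,.018)[:2].round(4) for p in [w(300,450)]])
print("pivot W",ray(W,w(274,335),.03)[:2],"knob W",ray(W,w(200,470),.076)[:2],ray(W,w(210,465),.076)[:2], "disc ctr",ray(W,w(262,312),.036)[:2])
print("pivot S",ray(S,sd(272,118),.03+.005)[:2],"knob S top",ray(S,sd(171,46),.076)[:2])
print("knob D top",ray(D,dd(385,330),.076)[:2], "sander S", ray(S,sd(500,32),.044), ray(S,sd(612,36),.044))
E
```

```text
S [array([ 0.543 , -0.3032]), array([ 0.4936, -0.0902]), array([ 0.5223, -0.3082]), array([ 0.4728, -0.095 ])]
D [array([ 0.4654, -0.106 ]), array([ 0.4917, -0.0945]), array([ 0.5397, -0.3081]), array([ 0.5172, -0.3088])]
S bottom [array([ 0.5431, -0.3027]), array([ 0.4927, -0.0906])]
offcut [array([ 0.4686, -0.2682]), array([ 0.4922, -0.2726]), array([ 0.4679, -0.3912]), array([ 0.4441, -0.3857])]
board S [array([ 0.4534, -0.0666]), array([0.4541, 0.2759]), array([0.7102, 0.2749]), array([ 0.7138, -0.0612])]
board D [array([0.4479, 0.2644]), array([0.7044, 0.2701]), array([ 0.7091, -0.0685]), array([ 0.4516, -0.0715])]
board W [array([ 0.7109, -0.0628]), array([ 0.4516, -0.0659])]
fence W [array([0.62  , 0.1892]), array([ 0.6227, -0.0283]), array([0.6449, 0.1892]), array([ 0.6469, -0.0283])]
fence D [array([0.6209, 0.1994]), array([ 0.6226, -0.0054])]
stop W [array([ 0.5688, -0.0046]), array([ 0.6222, -0.0055])]
stop bot W [array([ 0.5662, -0.0054])]
pivot W [0.56031739 0.05299991] knob W [ 5.35459526e-01 -4.35952983e-04] [0.54001608 0.00180276] disc ctr [0.55709365 0.06381512]
pivot S [0.55189132 0.05463718] knob S top [ 0.53377164 -0.00470694]
knob D top [ 0.5302924 -0.0067662] sander S [0.48077618 0.19881664 0.044     ] [0.48596144 0.26885953 0.044     ]
```

```bash
python3 -m handwheel '[[[0,-4,-2.9],0],[[0,-4,-2.9],0],[[0,-4,-2.9],0],[[0,-4,-2.9],0],[[0,-4,-2.9],0],[[0,0,0],-0.11],[[0,0,0],-0.12],[[0,0,0],0]]' 100 20
python3 - <<'E'
from h import *
import cv2
o=get_obs();i=camera_info("wrist");print(o['ee_pos'],o['tool_rot'],o['ft_force']);np.savez("w1.npz",**i)
cv2.imwrite("pics/w1.png",camera("wrist")[:,:,::-1]);cv2.imwrite("pics/d1.png",camera("side")[:,:,::-1])
E
```

```text
clock: 1.15
ee_pos: [0.4991, -0.2065, 0.4017]
tool_rot: [0.701, -0.082, 0.704, 0.083]
ft_force: [-0.3, -0.5, -0.5]
grip_width: 0.0871
[ 0.49910252 -0.20646486  0.40174523] [ 0.70067391 -0.0821887   0.70383382  0.08318075] [-0.34874593 -0.52449046 -0.54259315]
```

View pics/w1.png

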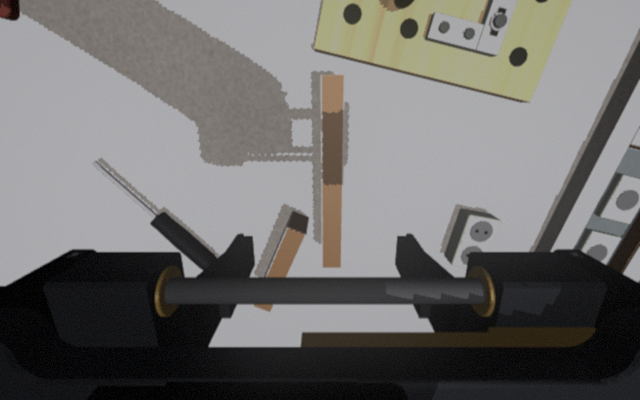

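The strip's top runs from columns 322–343 at row 75 to 322.5–340.5 at row 267, almost parallel to the image columns. I'll work out its pose from these corners.

Run:
```python
from h import *
import cv2
im=cv2.imread("pics/w1.png"); cv2.imwrite("pics/w1c.png",cv2.resize(im[60:285,290:370],None,fx=2.6,fy=2.6,interpolation=cv2.INTER_CUBIC))
i=np.load("w1.npz")
P=[ray(i,p,.06) for p in [(322,75),(343.5,75),(322.5,267),(340.5,267)]]
for p in P: print(p)
a=(P[0]+P[1])/2;b=(P[2]+P[3])/2
print((a+b)/2,np.linalg.norm(a-b),np.arctan2(-(a-b)[0],(a-b)[1]))
```

```text
[ 0.46754412 -0.09575002  0.06      ]
[ 0.48867767 -0.09068951  0.06      ]
[ 0.51862599 -0.30854998  0.06      ]
[ 0.54019596 -0.30333859  0.06      ]
[ 0.50376094 -0.19958203  0.06      ] 0.21882280262469017 0.23663899556033144
```

View pics/w1c.png

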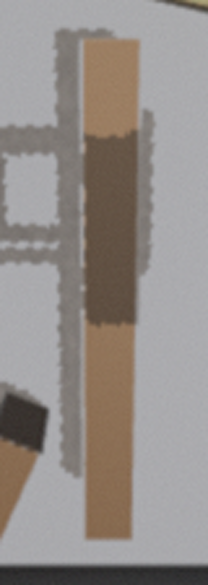

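The fit gives centre (0.505, −0.200) and yaw 0.234, so the tool yaw is already right. I'll shift, then descend.

```bash
python3 -m handwheel '[[[2,0.45,0.7],0],[[5,0,0],0],[[5,0,0],0],[[3,0,0],0],[[0,0,0],0]]' 100 20
python3 - <<'E'
from h import *
import cv2
o=get_obs();i=camera_info("wrist");print(o['ee_pos'],o['ft_force'])
cv2.imwrite("pics/w2.png",camera("wrist")[:,:,::-1]);cv2.imwrite("pics/d2.png",cv2.resize(camera("side")[180:340,260:440,::-1],None,fx=3.5,fy=3.5))
E
```

```text
clock: 1.88
ee_pos: [0.5062, -0.1979, 0.2484]
tool_rot: [0.702, -0.079, 0.703, 0.08]
ft_force: [-0.4, 0.1, 0.2]
grip_width: 0.0873
[ 0.50620509 -0.19792654  0.24836592] [-0.42950505  0.08622525  0.22520568]
```

View pics/w2.png

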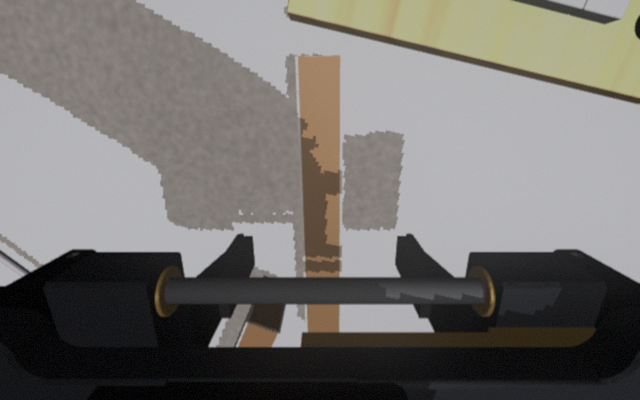

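View pics/d2.png

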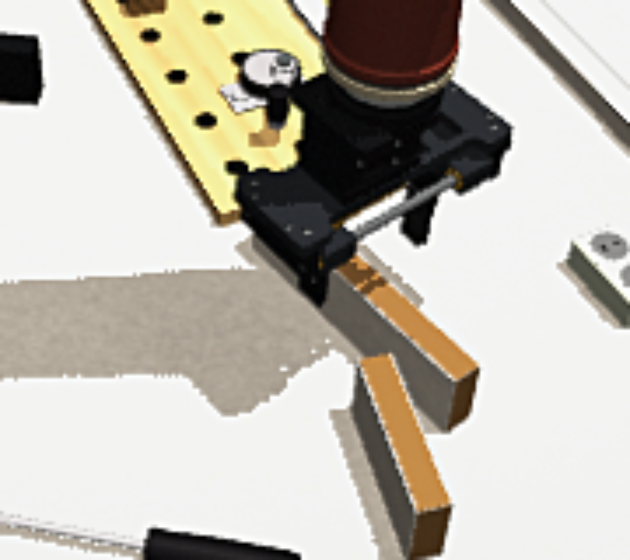

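The fingers straddle the strip, whose centre is at about column 321 with the jaw middle at 325. Now down another 4 cm and close.

```bash
python3 -m handwheel '[[[2,-0.2,0],0],[[2,0,0],-0.01],[[0,0,0],0]]'
python3 -m handwheel '[[[0,0,0],0],[[0,0,0],0],[[0,0,0],0],[[0,0,0],0]]' 0 25
```

```text
clock: 2.35
ee_pos: [0.5108, -0.2011, 0.2165]
tool_rot: [0.706, -0.084, 0.698, 0.081]
ft_force: [-0.2, -0.7, 1.3]
grip_width: 0.0871
clock: 2.85
ee_pos: [0.5124, -0.2015, 0.221]
tool_rot: [0.708, -0.084, 0.696, 0.08]
ft_force: [-1.2, 0.1, -0.9]
grip_width: 0.0547
```

```bash
python3 -m handwheel '[[[0,0,0],0],[[0,0,0],0],[[0,0,0],0],[[0,0,0],0]]' 0 25
python3 - <<'E'
from h import *
o=get_obs()
for k in o: print(k,np.round(o[k],3))
E
```

```text
clock: 3.35
ee_pos: [0.5119, -0.2018, 0.221]
tool_rot: [0.708, -0.084, 0.697, 0.08]
ft_force: [-1.3, 0.0, 2.5]
grip_width: 0.0286
clock 3.35
joint_positions [ 0.176  0.3    0.137  1.92  -0.052  0.908  0.571]
qd [-0.001  0.001  0.001  0.001 -0.     0.001  0.001]
joint_torque [-2.8200e-01 -5.4139e+01  1.9810e+00 -3.3123e+01 -1.4800e-01 -6.4300e-01
  2.0000e-03]
ee_pos [ 0.512 -0.202  0.221]
tool_rot [ 0.708 -0.084  0.697  0.08 ]
ft_force [-1.33   0.042  2.501]
torque [ 0.004  0.337 -0.077]
grip_width 0.029
```

```bash
python3 -m handwheel '[[[0,0,0],0],[[0,0,0],0],[[0,0,0],0]]' 0 25; python3 -m handwheel '[[[-2,0,0],0],[[-2,0,0],0],[[-2,0,0],0],[[0,0,0],0]]' 0 25
python3 - <<'E'
from h import *
import cv2
from scipy.spatial.transform import Rotation as Ro
o=get_obs();q=o['tool_rot'];print(Ro.from_quat(q[[1,2,3,0]]).as_matrix().round(4),o['ft_force'],o['torque'])
cv2.imwrite("pics/w3.png",camera("wrist")[:,:,::-1]);cv2.imwrite("pics/d3.png",cv2.resize(camera("side")[180:340,260:440,::-1],None,fx=3.5,fy=3.5))
E
```

```text
clock: 3.72
ee_pos: [0.5119, -0.2018, 0.221]
tool_rot: [0.708, -0.084, 0.697, 0.08]
ft_force: [-2.4, 0.1, 1.0]
grip_width: 0.0283
clock: 4.22
ee_pos: [0.5106, -0.2009, 0.2804]
tool_rot: [0.707, -0.084, 0.698, 0.08]
ft_force: [-0.1, 1.1, -2.7]
grip_width: 0.025
[[ 0.0138 -0.2306  0.973 ]
 [-0.0032  0.973   0.2306]
 [-0.9999 -0.0062  0.0127]] [-0.05975809  1.1445594  -2.74925758] [-0.04927677  0.01500447 -0.00901588]
```

View pics/w3.png

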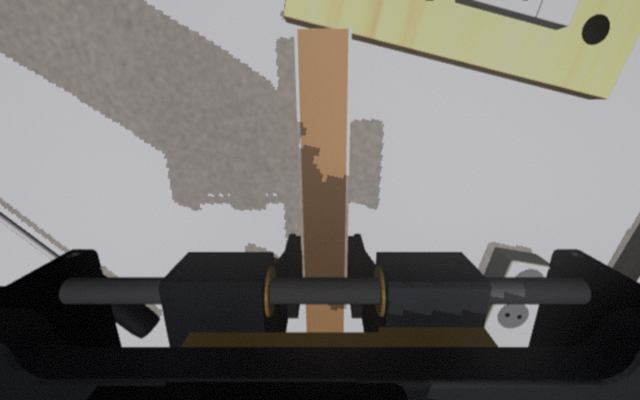

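View pics/d3.png

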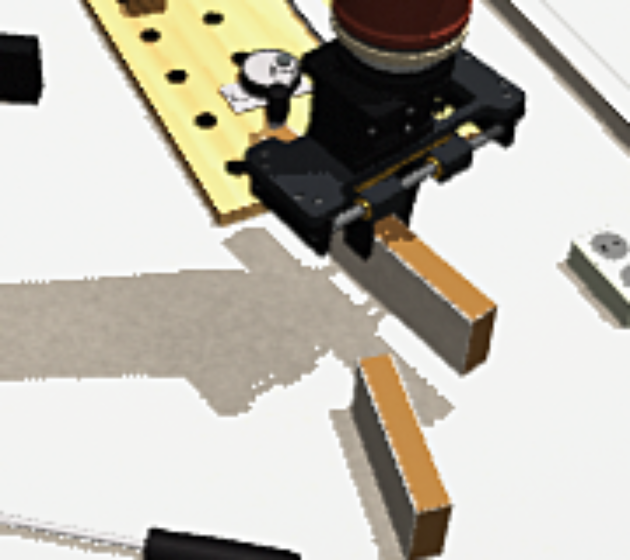

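Strip held, grip width 25.0 mm. Lift, turn to the board's yaw and carry over.

```bash
python3 -m handwheel '[[[-2.5,0,0],0.11],[[-2.5,0,0],0.11],[[0,5.2,1.6],0],[[0,5.2,1.6],0],[[0,5.2,1.6],0],[[0,5.2,1.6],0],[[0,5.2,1.6],0],[[0,5.2,1.6],0],[[0,0,0],0]]'
cat > st.py <<'E'
from h import *
import cv2,sys
from scipy.spatial.transform import Rotation as Ro
o=get_obs();M=Ro.from_quat(o['tool_rot'][[1,2,3,0]]).as_matrix()
print("grasp",(o['ee_pos']+.164*M[:,0]).round(4),"xaxis",M[:,0].round(4),"yaw",np.arctan2(M[1,2],M[0,2]).round(4),"F",o['ft_force'].round(2),"T",o['torque'].round(3))
if len(sys.argv)>1:
    n=sys.argv[1]; np.savez(f"w{n}.npz",**camera_info("wrist"))
    cv2.imwrite(f"pics/w{n}.png",camera("wrist")[:,:,::-1]);cv2.imwrite(f"pics/d{n}.png",cv2.resize(camera("side")[130:270,260:420,::-1],None,fx=4,fy=4,interpolation=cv2.INTER_CUBIC))
E
python3 st.py 4
```

```text
clock: 5.45
ee_pos: [0.6042, 0.1214, 0.3162]
tool_rot: [0.705, -0.001, 0.709, 0.001]
ft_force: [-0.5, -0.1, -2.5]
grip_width: 0.0251
grasp [0.6033 0.1213 0.1522] xaxis [-5.3e-03 -7.0e-04 -1.0e+00] yaw 0.0023 F [-0.52 -0.13 -2.45] T [-0.005  0.018 -0.018]
```

```bash
ls pics
```

```text
d0c.png
d0d.png
d1.png
d2.png
d3.png
d4.png
s0c.png
s0d.png
scene0.png
side0.png
w0c.png
w1.png
w1c.png
w2.png
w3.png
w4.png
wrist0.png
```

View pics/w4.png

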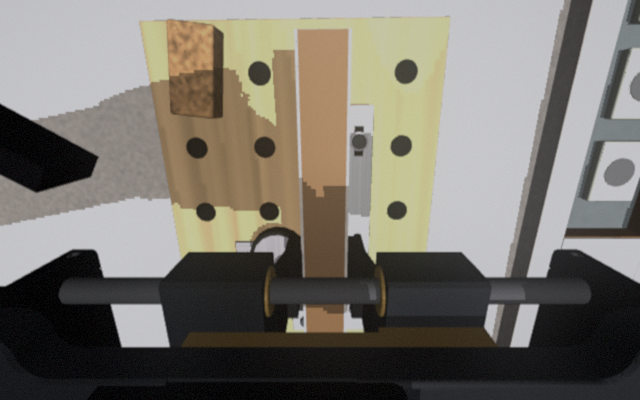

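View pics/d4.png

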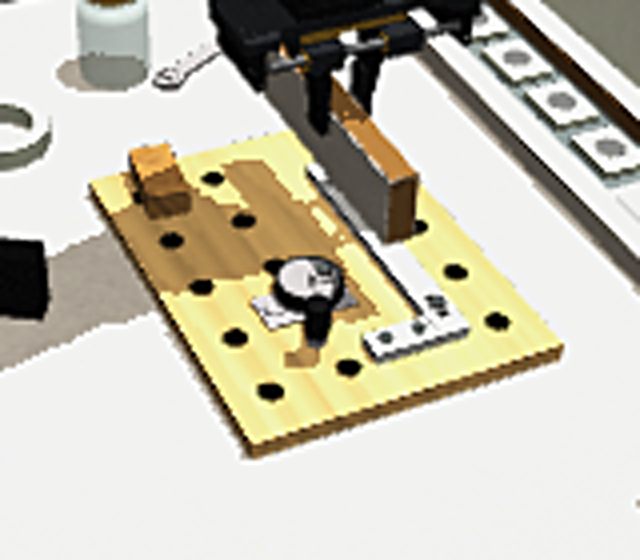

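The strip hangs over the board: its far end is at row 30, cols 296–351, and the fence's far end at (372,105), with right edge (368,230). I'll get the relative offset from this picture.

Run:
```python
from h import *
import cv2
i=np.load("w4.npz")
f=lambda p,z:ray(i,p,z)[:2].round(4)
print("strip end",f((298,30),.155),f((349,30),.155),"mid",f((302,240),.155),f((350,240),.155))
print("fence right",f((373,105),.03),f((369,220),.03))
print("board far", f((447,17),.018),f((141,22),.018))
im=cv2.imread("pics/w4.png"); cv2.imwrite("pics/w4c.png",cv2.resize(im[0:240,240:460],None,fx=2.5,fy=2.5,interpolation=cv2.INTER_CUBIC))
```

```text
strip end [0.5907 0.235 ] [0.6123 0.235 ] mid [0.5905 0.1375] [0.6156 0.1377]
fence right [0.6432 0.206 ] [0.6449 0.1003]
board far [0.7025 0.2755] [0.4484 0.2713]
```

View pics/w4c.png

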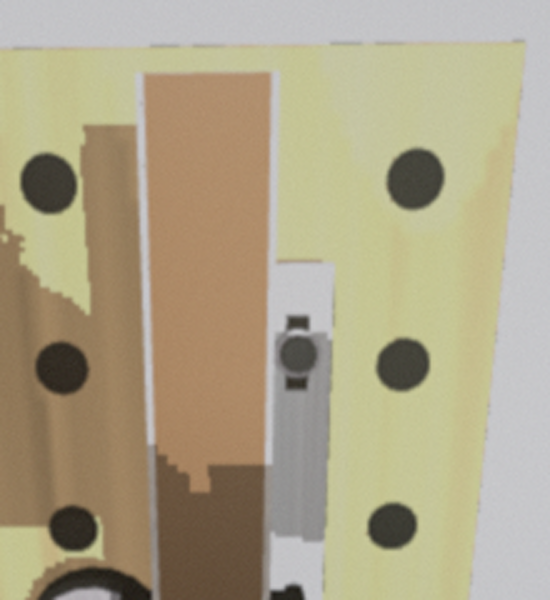

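```bash
python3 -m handwheel '[[[2,0,0.25],-0.01],[[2.4,0,0],0],[[2.4,0,0],0],[[0,0,0],0]]'; python3 st.py 5
```

```text
clock: 6.05
ee_pos: [0.6057, 0.1091, 0.2419]
tool_rot: [0.704, -0.002, 0.71, -0.002]
ft_force: [-0.2, -1.2, -2.2]
grip_width: 0.0251
grasp [0.6044 0.108  0.0779] xaxis [-0.0079 -0.0066 -0.9999] yaw -0.0002 F [-0.21 -1.21 -2.18] T [-0.003 -0.023  0.016]
```

View pics/d5.png

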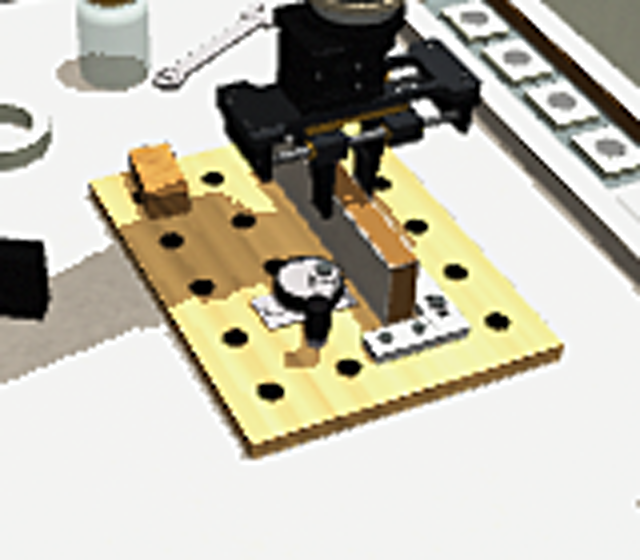

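View pics/w5.png

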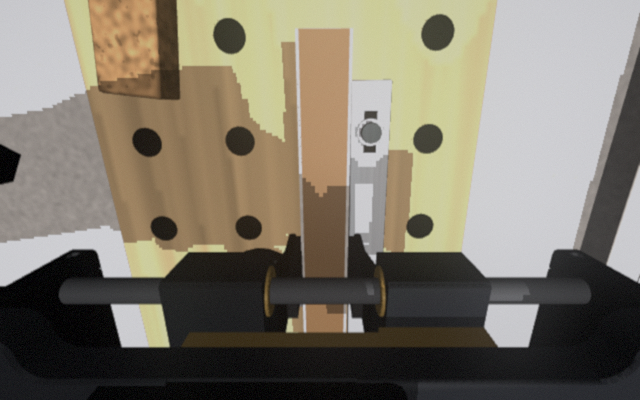

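Run:
```python
from h import *
i=np.load("w5.npz")
f=lambda p,z:ray(i,p,z)[:2].round(4)
print("strip end",f((295,28),.081),f((354,28),.081),"mid",f((301,200),.081),f((350,200),.081))
print("fence right",f((392,82),.03),f((384,245),.03))
S=camera_info("side");print("side strip -y end bottom", ray(S,(260+388/4,130+320/4),.021), ray(S,(260+412/4,130+310/4),.021))
```

```text
strip end [0.591  0.2223] [0.6157 0.2222] mid [0.5917 0.1464] [0.6161 0.1465]
fence right [0.6437 0.2049] [0.6457 0.0965]
side strip -y end bottom [0.59949998 0.00701669 0.021     ] [0.62187302 0.01007139 0.021     ]
```

```bash
python3 -m handwheel '[[[0,0.4,0.15],-0.01],[[0.15,0.1,0],0],[[0,0,0],0]]'; python3 st.py;python3 -m handwheel '[[[0.2,0.05,0],0],[[0,0,0],0]]'; python3 st.py
```

```text
clock: 6.52
ee_pos: [0.6082, 0.1144, 0.2439]
tool_rot: [0.706, -0.006, 0.708, 0.002]
ft_force: [-0.2, 0.9, -2.7]
grip_width: 0.0251
grasp [0.6075 0.1135 0.0799] xaxis [-0.0039 -0.0057 -1.    ] yaw 0.0103 F [-0.2   0.91 -2.65] T [-0.05  -0.031  0.013]
clock: 6.78
ee_pos: [0.6082, 0.115, 0.2421]
tool_rot: [0.706, -0.006, 0.708, 0.002]
ft_force: [-0.1, -0.8, -2.3]
grip_width: 0.0249
grasp [0.6076 0.1141 0.0781] xaxis [-0.0035 -0.0056 -1.    ] yaw 0.0105 F [-0.14 -0.78 -2.33] T [ 0.023 -0.069 -0.022]
```

```bash
python3 -m handwheel '[[[0.2,0,-0.1],0],[[0,0,0],0]]'; python3 st.py;python3 -m handwheel '[[[0.2,0,0],0],[[0,0,0],0]]'; python3 st.py
```

```text
clock: 7.02
ee_pos: [0.6076, 0.115, 0.2409]
tool_rot: [0.707, -0.006, 0.708, 0.002]
ft_force: [-0.2, -0.3, -2.4]
grip_width: 0.0249
grasp [0.6074 0.1141 0.0769] xaxis [-0.0016 -0.0054 -1.    ] yaw 0.0104 F [-0.24 -0.26 -2.4 ] T [0.035 0.027 0.025]
clock: 7.28
ee_pos: [0.6079, 0.1149, 0.2409]
tool_rot: [0.707, -0.005, 0.707, 0.002]
ft_force: [-0.6, 0.5, -2.4]
grip_width: 0.0247
grasp [0.6078 0.1141 0.0769] xaxis [-3.0e-04 -5.1e-03 -1.0e+00] yaw 0.0102 F [-0.57  0.46 -2.41] T [ 0.016 -0.007 -0.02 ]
```

```bash
python3 -m handwheel '[[[0.4,0,-0.1],0],[[0,0,0],0]]'; python3 st.py;python3 -m handwheel '[[[0.4,0,0],0],[[0.2,0,0],0]]'; python3 st.py
```

```text
clock: 7.52
ee_pos: [0.6078, 0.115, 0.2407]
tool_rot: [0.708, -0.005, 0.706, 0.002]
ft_force: [-0.1, 0.2, -2.8]
grip_width: 0.0247
grasp [0.6083 0.1142 0.0767] xaxis [ 0.0034 -0.0043 -1.    ] yaw 0.0098 F [-0.1   0.22 -2.79] T [-0.023  0.041 -0.014]
clock: 7.78
ee_pos: [0.608, 0.1151, 0.2391]
tool_rot: [0.709, -0.005, 0.706, 0.002]
ft_force: [-8.7, -2.8, 19.2]
grip_width: 0.0246
grasp [0.6087 0.1144 0.0751] xaxis [ 0.0045 -0.0039 -1.    ] yaw 0.0098 F [-8.66 -2.81 19.23] T [-0.506  2.324  0.117]
```

Contact with the board at the expected height (TCP z 0.239). I'll ease the pressure and look.

```bash
python3 -m handwheel '[[[-0.1,0,-0.05],0],[[0,0,0],0]]'; python3 st.py 6
```

```text
clock: 8.02
ee_pos: [0.6072, 0.115, 0.2394]
tool_rot: [0.708, -0.005, 0.706, 0.002]
ft_force: [0.4, 0.3, -2.6]
grip_width: 0.0253
grasp [0.6078 0.1144 0.0754] xaxis [ 0.0037 -0.004  -1.    ] yaw 0.0099 F [ 0.4   0.27 -2.56] T [ 0.052  0.029 -0.017]
```

View pics/d6.png

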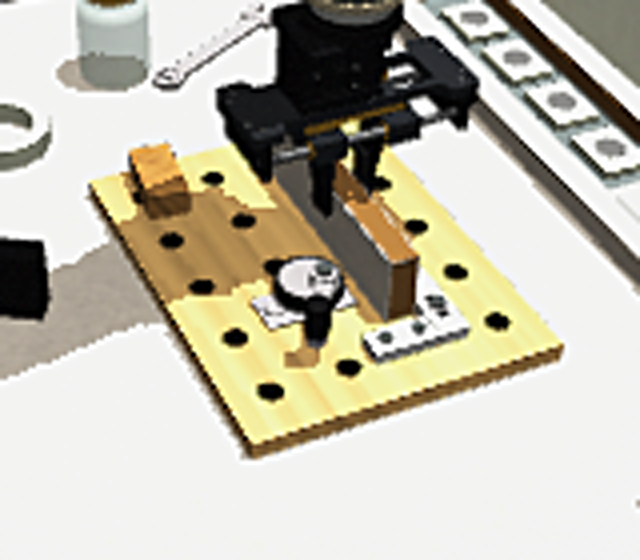

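View pics/w6.png

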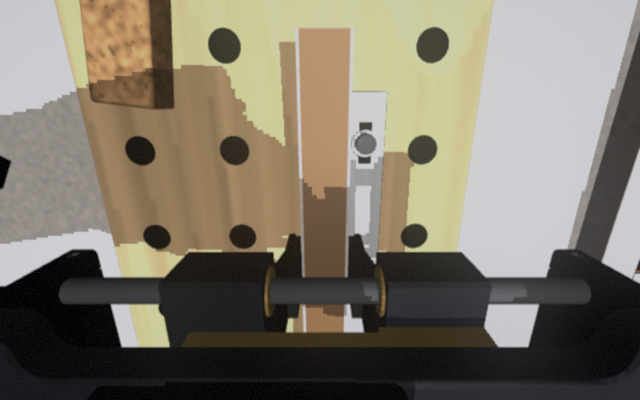

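The strip is down between eccentric and fence. Now I'll slide it toward the stop.

```bash
python3 -m handwheel '[[[0,-0.4,0],0],[[0,-0.4,0],0],[[0,0,0],0]]'; python3 st.py;python3 -m handwheel '[[[0,-0.3,0],0],[[0,0,0],0]]'; python3 st.py; python3 -m handwheel '[[[0,-0.2,0],0],[[0,0,0],0]]'; python3 st.py
```

```text
clock: 8.5
ee_pos: [0.6074, 0.107, 0.2392]
tool_rot: [0.708, -0.005, 0.706, 0.002]
ft_force: [-0.7, -0.9, 0.5]
grip_width: 0.0251
grasp [0.6081 0.1064 0.0752] xaxis [ 0.0037 -0.0035 -1.    ] yaw 0.0103 F [-0.7  -0.94  0.54] T [-0.176  0.071 -0.022]
clock: 8.75
ee_pos: [0.6076, 0.1034, 0.2392]
tool_rot: [0.708, -0.005, 0.706, 0.002]
ft_force: [1.2, -1.3, 0.4]
grip_width: 0.0247
grasp [0.6082 0.1028 0.0752] xaxis [ 0.0039 -0.0038 -1.    ] yaw 0.01 F [ 1.2  -1.34  0.38] T [-0.329  0.043  0.011]
clock: 9.0
ee_pos: [0.6076, 0.1012, 0.2392]
tool_rot: [0.708, -0.005, 0.706, 0.002]
ft_force: [-0.2, -1.6, 0.4]
grip_width: 0.0247
grasp [0.6082 0.1005 0.0752] xaxis [ 0.0038 -0.0039 -1.    ] yaw 0.0099 F [-0.25 -1.63  0.43] T [-0.236  0.052 -0.049]
```

```bash
python3 -m handwheel '[[[0,-0.2,0],0],[[0,0,0],0]]'; python3 st.py; python3 -m handwheel '[[[0,-0.2,0],0],[[0,0,0],0]]'; python3 st.py
```

```text
clock: 9.25
ee_pos: [0.6074, 0.1005, 0.2392]
tool_rot: [0.708, -0.005, 0.706, 0.003]
ft_force: [0.4, -0.5, -1.4]
grip_width: 0.0249
grasp [0.6081 0.1002 0.0752] xaxis [ 0.0038 -0.0021 -1.    ] yaw 0.0112 F [ 0.43 -0.51 -1.43] T [-0.119 -0.008  0.025]
clock: 9.5
ee_pos: [0.6073, 0.1001, 0.2394]
tool_rot: [0.708, -0.005, 0.706, 0.004]
ft_force: [-1.1, -0.2, -1.7]
grip_width: 0.0246
grasp [0.6079 0.1001 0.0754] xaxis [ 0.004 -0.    -1.   ] yaw 0.0128 F [-1.12 -0.21 -1.65] T [-0.085  0.029  0.046]
```

It stopped at y≈0.100 against the stop. Now push toward the fence.

```bash
python3 -m handwheel '[[[0,-0.1,0.2],0]]'; python3 st.py; python3 -m handwheel '[[[0,-0.1,0.2],0]]'; python3 st.py;  python3 -m handwheel '[[[0,-0.2,0.2],0]]'; python3 st.py
```

```text
clock: 9.62
ee_pos: [0.6085, 0.1, 0.2393]
tool_rot: [0.708, -0.004, 0.707, 0.005]
ft_force: [-8.8, 6.6, 6.5]
grip_width: 0.0249
grasp [0.6087 0.1001 0.0753] xaxis [ 1.4e-03  9.0e-04 -1.0e+00] yaw 0.0131 F [-8.82  6.58  6.51] T [ 1.238  2.27  -0.275]
clock: 9.75
ee_pos: [0.6094, 0.0998, 0.2393]
tool_rot: [0.706, -0.004, 0.708, 0.005]
ft_force: [-9.8, 5.0, 9.9]
grip_width: 0.0248
grasp [0.609  0.1001 0.0753] xaxis [-0.0025  0.0018 -1.    ] yaw 0.0136 F [-9.8   5.01  9.86] T [ 0.872  2.742 -0.25 ]
clock: 9.88
ee_pos: [0.6102, 0.0995, 0.2393]
tool_rot: [0.705, -0.004, 0.709, 0.006]
ft_force: [-8.7, 8.7, 6.8]
grip_width: 0.0246
grasp [0.6092 0.1    0.0753] xaxis [-0.0063  0.0035 -1.    ] yaw 0.0147 F [-8.73  8.66  6.8 ] T [ 1.528  2.218 -0.254]
```

Both contacts are felt (Fx −9, Fy +9). Release, part-open.

```bash
python3 -m handwheel '[[[0,0,0],0],[[0,0,0],0],[[0,0,0],0],[[0,0,0],0]]' 55; python3 st.py; python3 -m handwheel '[[[-5,0,0],0],[[-5,0,0],0],[[-1,0,0],0],[[0,0,0],0]]'; python3 st.py 7
python3 - <<'E'
from h import *
import cv2
im=camera("scene")[:,:,::-1]
cv2.imwrite("pics/s7.png",cv2.resize(im[190:300,240:420],None,fx=4.4,fy=4.4,interpolation=cv2.INTER_CUBIC))
im=cv2.imread("pics/w7.png"); cv2.imwrite("pics/w7c.png",im)
E
```

```text
clock: 10.38
ee_pos: [0.6108, 0.0975, 0.2393]
tool_rot: [0.705, -0.004, 0.709, 0.005]
ft_force: [-0.9, 0.4, 0.4]
grip_width: 0.0468
grasp [0.6099 0.0978 0.0753] xaxis [-0.0055  0.0014 -1.    ] yaw 0.013 F [-0.88  0.44  0.38] T [-0.045 -0.029 -0.   ]
clock: 10.88
ee_pos: [0.6114, 0.0964, 0.3511]
tool_rot: [0.705, -0.004, 0.71, 0.004]
ft_force: [-0.9, -0.3, -1.0]
grip_width: 0.0475
grasp [0.6102 0.0964 0.1871] xaxis [-7.2e-03  2.0e-04 -1.0e+00] yaw 0.0119 F [-0.91 -0.29 -1.01] T [-0.015 -0.023 -0.005]
```

View pics/w7.png

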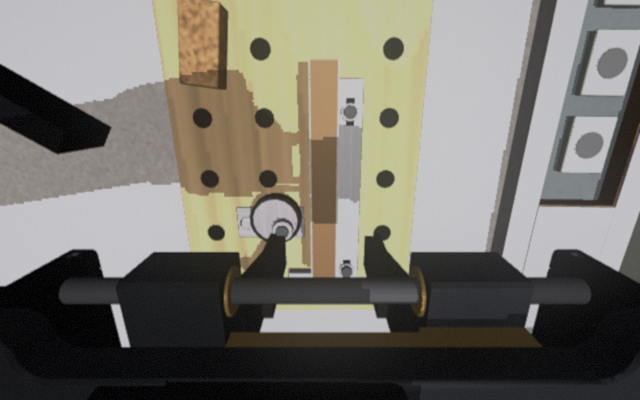

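View pics/d7.png

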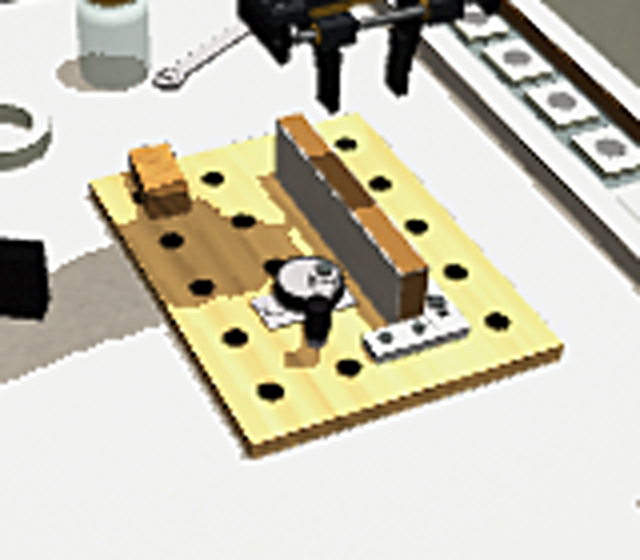

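View pics/s7.png

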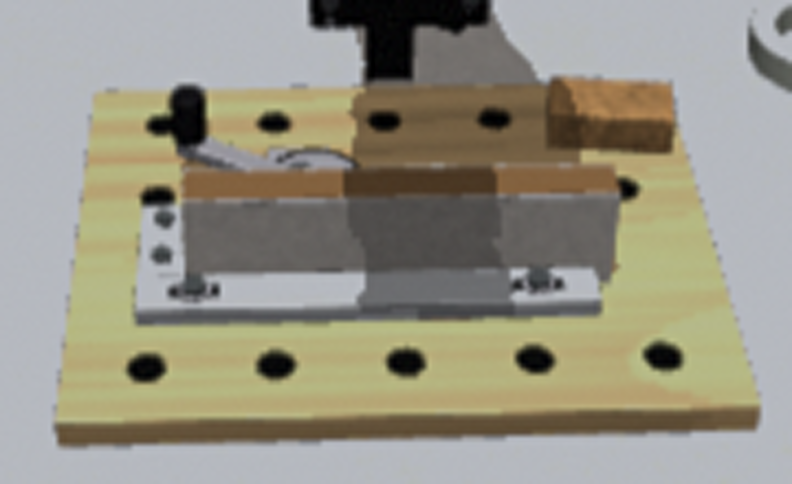

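The strip stands on the board along the fence, with its -y end at the stop. I'll back off to view the stop corner and the knob.

```bash
python3 -m handwheel '[[[0,-5.5,-1],0],[[0,-5.5,-1],0],[[0,-5.5,-1],0],[[0,0,0],0]]'; python3 st.py 8; python3 -c "
import cv2
im=cv2.imread('pics/w8.png'); cv2.imwrite('pics/w8c.png',cv2.resize(im[0:270,200:470],None,fx=2.2,fy=2.2,interpolation=cv2.INTER_CUBIC))"
```

```text
clock: 11.52
ee_pos: [0.5811, -0.0728, 0.3432]
tool_rot: [0.7, -0.005, 0.714, 0.005]
ft_force: [0.4, -0.3, -0.6]
grip_width: 0.0478
grasp [ 0.5779 -0.0729  0.1792] xaxis [-1.910e-02 -8.000e-04 -9.998e-01] yaw 0.0144 F [ 0.44 -0.34 -0.6 ] T [ 0.105 -0.021 -0.076]
```

View pics/w8.png

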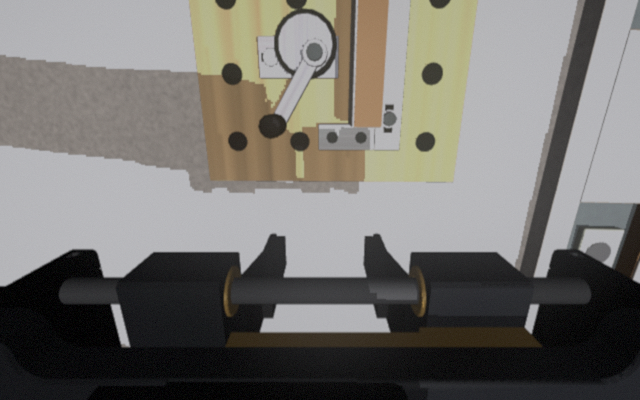

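View pics/w8c.png

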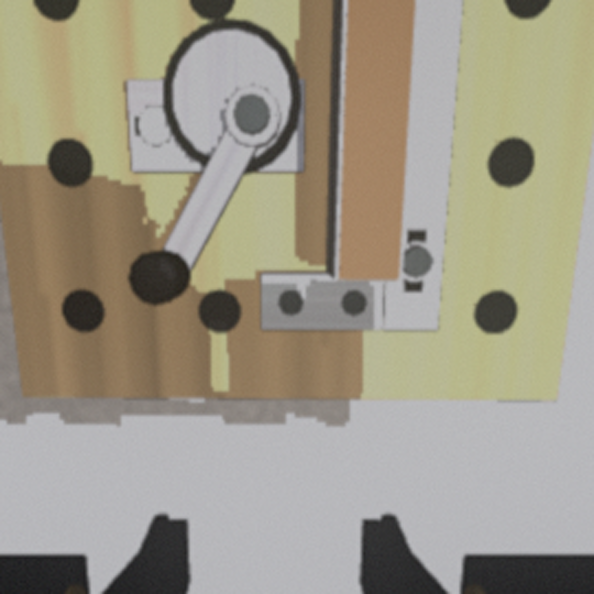

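Run:
```python
from h import *
i=np.load("w8.npz")
f=lambda u,v,z:ray(i,(200+u/2.2,v/2.2),z)[:2].round(4)
print("strip end",f(340,279,.078),f(402,279,.078),"far",f(345,0,.078),f(415,0,.078))
print("stop face",f(262,271,.03),f(330,273,.03))
print("stop near",f(262,330,.03))
print("fence right",f(437,330,.03),f(461,0,.03))
print("knob top",f(160,278,.076),f(157,275,.076)); print("pivot top",f(252,113,.044),f(252,113,.05))
print("knob base est", f(172,262,.044))
print("disc", f(165,95,.036),f(300,95,.036),f(232,20,.036))
```

```text
strip end [ 0.5984 -0.0049] [ 0.621  -0.0045] far [0.5959 0.0834] [0.6187 0.0837]
stop face [ 0.568  -0.0048] [ 0.5978 -0.0052]
stop near [ 0.5683 -0.0306]
fence right [ 0.6467 -0.0292] [0.6444 0.0985]
knob top [ 0.5317 -0.0057] [ 0.5307 -0.0047]
pivot top [0.564  0.0554] [0.5643 0.0544]
knob base est [ 0.531  -0.0011]
disc [0.5289 0.0628] [0.5827 0.0634] [0.5557 0.0891]
```

The strip end (y −0.0047) agrees with the stop face (−0.005), and its +x face (0.621) with the fence (0.621). The knob is at (0.531, −0.005) and the pivot at (0.564, 0.055), so q≈0. Next I go to the knob.

```bash
python3 -m handwheel '[[[0,0,-2.3],0.17],[[0,3,-1.5],0.17],[[0,2,-1],0],[[0,0,0],0]]' 70 15; python3 st.py
cat > to.py <<'E'
from h import *
import sys
from scipy.spatial.transform import Rotation as Ro
o=get_obs();M=Ro.from_quat(o['tool_rot'][[1,2,3,0]]).as_matrix()
g=o['ee_pos']+.164*M[:,0]
print("tool cm",(M.T@(np.array(list(map(float,sys.argv[1:4])))-g)*100).round(2))
E
python3 to.py .531 -.005 .1; python3 to.py .531 -.005 .068
```

```text
clock: 12.12
ee_pos: [0.5448, -0.0064, 0.341]
tool_rot: [0.69, 0.113, 0.706, -0.113]
ft_force: [-0.3, -0.8, -0.1]
grip_width: 0.0608
grasp [ 0.541  -0.0059  0.1771] xaxis [-0.023   0.0032 -0.9997] yaw -0.3219 F [-0.31 -0.8  -0.06] T [-0.021  0.052 -0.002]
tool cm [ 7.73 -0.2  -0.8 ]
tool cm [10.93 -0.19 -0.73]
```

```bash
python3 -m handwheel '[[[3,-0.2,-0.8],0],[[3,0,0],0],[[1.5,0,0],0],[[0,0,0],0]]' 70 15; python3 st.py 9; python3 to.py .531 -.005 .068
python3 - <<'E'
from h import *
import cv2
cv2.imwrite("pics/s9.png",cv2.resize(camera("scene")[170:290,230:400,::-1],None,fx=4.4,fy=4.4,interpolation=cv2.INTER_CUBIC))
E
```

```text
clock: 12.62
ee_pos: [0.5357, -0.0053, 0.2639]
tool_rot: [0.69, 0.111, 0.706, -0.112]
ft_force: [1.1, 0.1, 1.8]
grip_width: 0.0609
grasp [ 0.5319 -0.0049  0.1   ] xaxis [-0.0228  0.0025 -0.9997] yaw -0.3175 F [1.08 0.08 1.78] T [ 0.019 -0.059 -0.004]
tool cm [ 3.34 -0.06 -0.1 ]
```

View pics/d9.png

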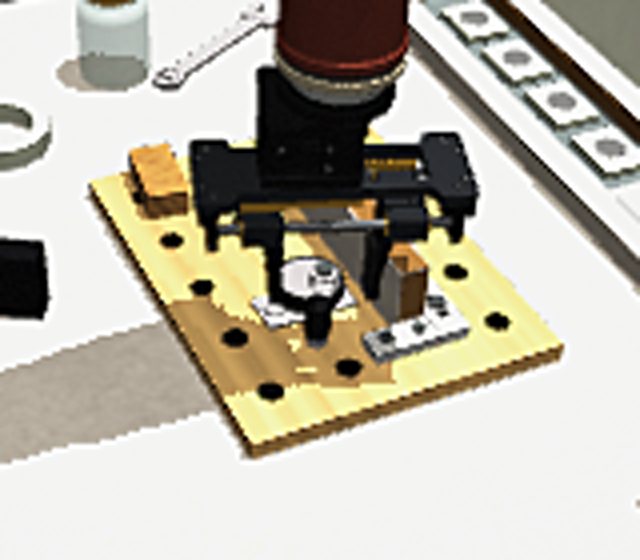

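View pics/s9.png

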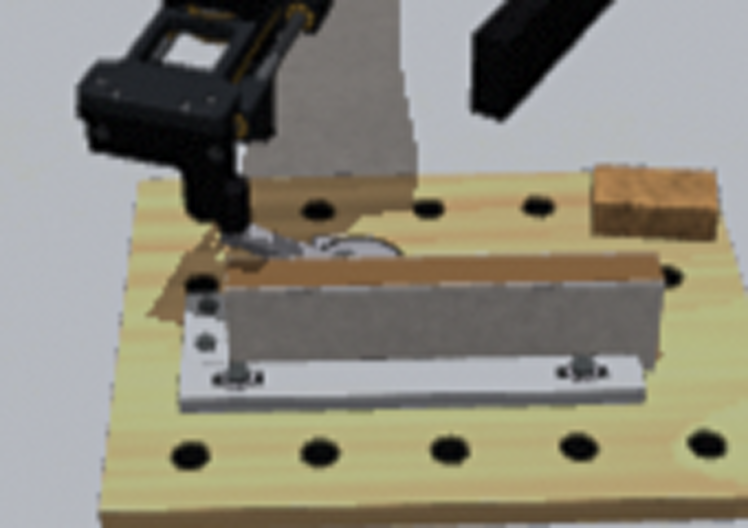

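View pics/w9.png

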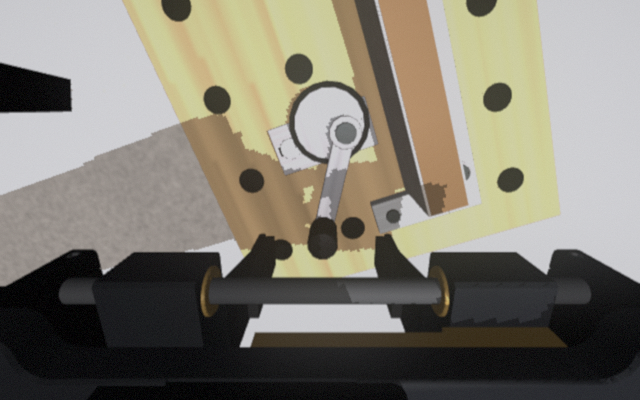

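The knob (col 322) is midway between the fingers (265–385). Now down and close on it.

```bash
python3 -m handwheel '[[[1.7,-0.06,-0.1],0],[[1.7,0,0],0],[[0,0,0],0]]'; python3 st.py; python3 -m handwheel '[[[0,0,0],0],[[0,0,0],0],[[0,0,0],0],[[0,0,0],0],[[0,0,0],0],[[0,0,0],0]]' 0 15; python3 st.py 10
```

```text
clock: 13.15
ee_pos: [0.5348, -0.0055, 0.2305]
tool_rot: [0.692, 0.112, 0.704, -0.112]
ft_force: [-0.2, 0.1, 0.2]
grip_width: 0.061
grasp [ 0.532  -0.005   0.0665] xaxis [-0.0175  0.003  -0.9998] yaw -0.3178 F [-0.25  0.09  0.23] T [-0.033 -0.016 -0.019]
clock: 13.9
ee_pos: [0.5346, -0.0055, 0.2312]
tool_rot: [0.692, 0.112, 0.705, -0.112]
ft_force: [-2.6, 0.6, 1.4]
grip_width: 0.0198
grasp [ 0.5316 -0.005   0.0672] xaxis [-0.0183  0.0031 -0.9998] yaw -0.3179 F [-2.62  0.58  1.41] T [ 0.124  0.398 -0.022]
```

View pics/w10.png

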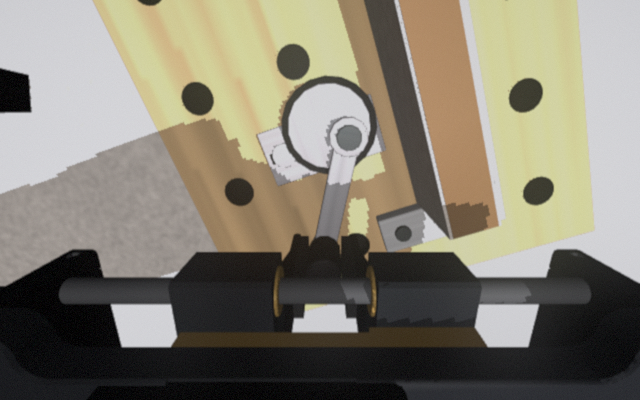

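View pics/d10.png

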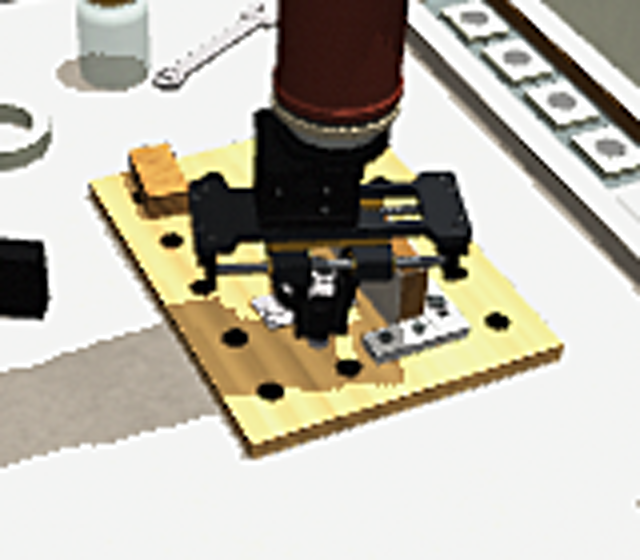

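```bash
cat > arc.py <<'E'
from h import *
import sys,os,json
from scipy.spatial.transform import Rotation as Ro
P=np.array([.565,.0555]); YB=.012; ZG=.067
o=get_obs();M=Ro.from_quat(o['tool_rot'][[1,2,3,0]]).as_matrix()
g=o['ee_pos']+.164*M[:,0]
L=json.load(open("arc.json")) if os.path.exists("arc.json") else []
L.append([float(a) for a in g[:2]]); json.dump(L,open("arc.json","w"))
A=np.array(L)
if len(A)>=5 and np.ptp(A[:,1])>.03:
    s=least_squares(lambda p:np.hypot(*(A-p).T)-.07,P); print("fit P",s.x.round(4)); 
    if len(sys.argv)>2: P=s.x
v=g[:2]-P; r=np.hypot(*v); phi=np.arctan2(v[1],v[0])
q=(-2.1-(phi-YB))%(2*np.pi); q=q-2*np.pi if q>4 else q
t=np.array([np.sin(phi),-np.cos(phi)]); f=o['ft_force']
print(f"q {q:.3f} r {r:.4f} z {g[2]:.4f} yaw {np.arctan2(M[1,2],M[0,2]):.3f} Ftan {f[:2]@t:.2f} Frad {f[:2]@v/r:.2f} Fz {f[2]:.1f} Tz {o['torque'][2]:.2f} tilt {M[0,0]:.4f} {M[1,0]:.4f}")
dq=float(sys.argv[1]); 
for k in (1,2):
    d=k*dq; tg=np.r_[P+.07*np.array([np.cos(phi-d),np.sin(phi-d)]),ZG]
    # step k in the frame after k-1 twists (clockwise)
    a=(k-1)*dq; c,s_=np.cos(-a),np.sin(-a); Mk=np.array([[c,-s_,0],[s_,c,0],[0,0,1]])@M
    prev=g if k==1 else np.r_[P+.07*np.array([np.cos(phi-a),np.sin(phi-a)]),ZG]
    print("row",(Mk.T@(tg-prev)*100).round(2),dq)
E
python3 arc.py 0.1
```

```text
q -0.014 r 0.0690 z 0.0672 yaw -0.318 Ftan 2.80 Frad 0.00 Fz 2.6 Tz 0.04 tilt -0.0181 0.0030
row [ 0.03  0.07 -0.7 ] 0.1
row [ 0.01  0.16 -0.68] 0.1
```

```bash
python3 -m handwheel '[[[0,0.1,-0.7],0.1],[[0,0.16,-0.68],0.1]]'; python3 arc.py 0.1
```

```text
clock: 14.25
ee_pos: [0.5234, 0.0021, 0.2316]
tool_rot: [0.677, 0.182, 0.689, -0.183]
ft_force: [-0.1, 0.4, -1.9]
grip_width: 0.0193
q 0.179 r 0.0689 z 0.0676 yaw -0.523 Ftan 0.32 Frad -0.22 Fz -1.9 Tz 0.14 tilt -0.0157 0.0033
row [ 0.07  0.04 -0.7 ] 0.1
row [ 0.01  0.15 -0.68] 0.1
```

```bash
python3 -m handwheel '[[[0,0.1,-0.7],0.1],[[0,0.15,-0.68],0.1]]'; python3 arc.py 0.1;  python3 -m handwheel '[[[0,0.15,-0.68],0.1],[[0,0.15,-0.68],0.1]]'; python3 arc.py 0.1 f
```

```text
clock: 14.5
ee_pos: [0.5133, 0.0123, 0.2317]
tool_rot: [0.656, 0.251, 0.666, -0.253]
ft_force: [-0.8, -0.5, -0.7]
grip_width: 0.0197
q 0.385 r 0.0688 z 0.0677 yaw -0.729 Ftan 0.13 Frad 0.89 Fz -0.7 Tz 0.20 tilt -0.0141 0.0036
row [ 0.08  0.04 -0.7 ] 0.1
row [ 0.01  0.16 -0.68] 0.1
clock: 14.75
ee_pos: [0.5056, 0.0243, 0.2316]
tool_rot: [0.626, 0.317, 0.636, -0.32]
ft_force: [-0.7, 0.8, -1.3]
grip_width: 0.0194
q 0.592 r 0.0688 z 0.0677 yaw -0.935 Ftan 1.07 Frad 0.29 Fz -1.3 Tz 0.15 tilt -0.0134 0.0033
row [ 0.07  0.04 -0.7 ] 0.1
row [ 0.01  0.16 -0.68] 0.1
```

```bash
python3 -m handwheel '[[[0,0.1,-0.7],0.1]]'; python3 arc.py 0.1 f;  python3 -m handwheel '[[[0,0.1,-0.5],0.07]]'; python3 arc.py 0.07 f; python3 -m handwheel '[[[0,0.1,-0.5],0.07]]'; python3 arc.py 0.07 f
```

```text
clock: 14.88
ee_pos: [0.5024, 0.0309, 0.2317]
tool_rot: [0.61, 0.35, 0.618, -0.352]
ft_force: [2.8, 1.6, -3.2]
grip_width: 0.0193
fit P [0.566  0.0561]
q 0.694 r 0.0701 z 0.0677 yaw -1.038 Ftan 0.52 Frad -3.22 Fz -3.2 Tz 0.19 tilt -0.0123 0.0034
row [ 0.08  0.16 -0.68] 0.1
row [ 0.    0.16 -0.68] 0.1
clock: 15.0
ee_pos: [0.5008, 0.036, 0.2317]
tool_rot: [0.597, 0.371, 0.605, -0.374]
ft_force: [-1.4, -1.0, -2.5]
grip_width: 0.0199
fit P [0.5661 0.056 ]
q 0.772 r 0.0699 z 0.0677 yaw -1.110 Ftan -0.55 Frad 1.62 Fz -2.5 Tz 0.09 tilt -0.0115 0.0034
row [ 0.07  0.1  -0.48] 0.07
row [ 0.    0.1  -0.48] 0.07
clock: 15.12
ee_pos: [0.4995, 0.041, 0.2316]
tool_rot: [0.583, 0.393, 0.591, -0.395]
ft_force: [-0.1, 0.1, -0.7]
grip_width: 0.0194
fit P [0.5661 0.056 ]
q 0.845 r 0.0699 z 0.0677 yaw -1.182 Ftan 0.16 Frad 0.12 Fz -0.7 Tz 0.11 tilt -0.0111 0.0031
row [ 0.07  0.1  -0.48] 0.07
row [ 0.    0.1  -0.48] 0.07
```

```bash
for i in 1; do python3 -m handwheel '[[[0,0.07,-0.35],0.05]]' >/dev/null; python3 arc.py 0.05 f|grep q; python3 -m handwheel '[[[0,0.07,-0.35],0.05]]'>/dev/null; python3 arc.py 0.05 f|grep q; python3 -m handwheel '[[[0,0.07,-0.35],0.05]]'>/dev/null; python3 arc.py 0.05 f; done
```

```text
q 0.898 r 0.0699 z 0.0676 yaw -1.234 Ftan -0.69 Frad 1.49 Fz -0.8 Tz 0.07 tilt -0.0108 0.0029
q 0.949 r 0.0699 z 0.0675 yaw -1.286 Ftan -0.47 Frad 1.48 Fz 0.0 Tz 0.13 tilt -0.0106 0.0026
fit P [0.5662 0.0559]
q 1.000 r 0.0699 z 0.0675 yaw -1.337 Ftan -0.07 Frad 1.00 Fz 0.5 Tz 0.10 tilt -0.0105 0.0024
row [ 0.05  0.07 -0.34] 0.05
row [ 0.    0.07 -0.34] 0.05
```

```bash
python3 -m handwheel '[[[0,0.07,-0.35],0.05]]' >/dev/null; python3 arc.py 0.05 f|grep q; python3 -m handwheel '[[[0,0.07,-0.35],0.05]]'>/dev/null; python3 arc.py 0.05 f|grep q
```

```text
q 1.051 r 0.0700 z 0.0675 yaw -1.389 Ftan -0.09 Frad 1.21 Fz -0.2 Tz 0.13 tilt -0.0104 0.0022
q 1.102 r 0.0700 z 0.0674 yaw -1.441 Ftan -0.54 Frad 1.43 Fz 0.9 Tz 0.04 tilt -0.0103 0.0020
```

```bash
python3 -m handwheel '[[[0,0.07,-0.35],0.05]]' >/dev/null; python3 arc.py 0.05 f|grep q
```

```text
q 1.153 r 0.0700 z 0.0674 yaw -1.492 Ftan -0.55 Frad 1.72 Fz 0.4 Tz 0.08 tilt -0.0103 0.0018
```

```bash
python3 -m handwheel '[[[0,0.07,-0.35],0.05]]' >/dev/null; python3 arc.py 0.05 f|grep q; python3 -m handwheel '[[[0,0.07,-0.35],0.05]]' >/dev/null; python3 arc.py 0.05 f|grep q; python3 st.py 11
```

```text
q 1.201 r 0.0702 z 0.0673 yaw -1.544 Ftan -3.27 Frad 2.02 Fz 0.4 Tz 0.18 tilt -0.0107 0.0014
q 1.239 r 0.0704 z 0.0671 yaw -1.596 Ftan -5.18 Frad 2.31 Fz 0.7 Tz 0.22 tilt -0.0117 0.0002
grasp [0.497  0.0689 0.0671] xaxis [-1.170e-02  2.000e-04 -9.999e-01] yaw -1.5956 F [-3.23 -4.67  0.74] T [-0.968  0.874  0.221]
```

View pics/w11.png

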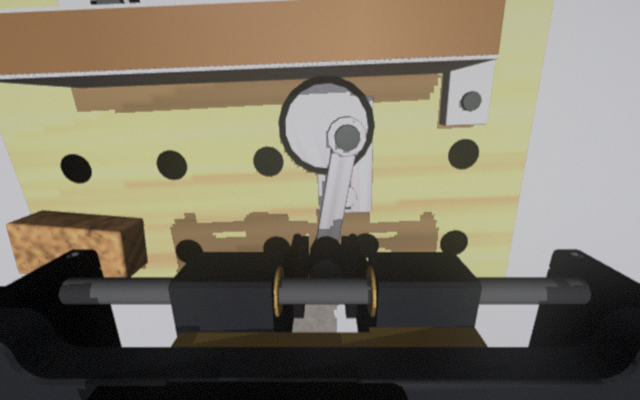

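View pics/d11.png

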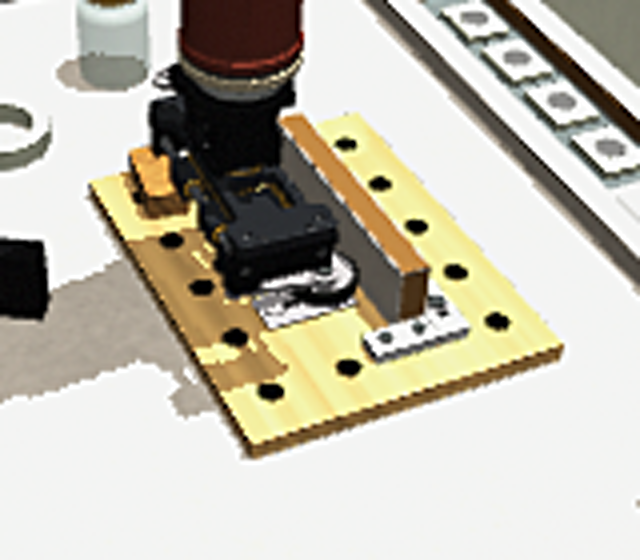

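Contact felt at q≈1.18: Ftan rose from −0.5 to −5 N by 1.24. The target is about 0.2 rad past contact, with a knob load of about 15–16 N.

```bash
python3 -m handwheel '[[[0,0.07,-0.4],0.05]]' 0 40 >/dev/null; python3 arc.py 0.05 |grep -v fit; python3 -m handwheel '[[[0,0.07,-0.4],0.05]]' >/dev/null; python3 arc.py 0.05 |grep -v fit
```

```text
q 1.289 r 0.0698 z 0.0668 yaw -1.645 Ftan -6.08 Frad 3.22 Fz 2.7 Tz 0.37 tilt -0.0133 -0.0013
row [-0.02  0.04 -0.35] 0.05
row [-0.    0.06 -0.34] 0.05
q 1.328 r 0.0703 z 0.0665 yaw -1.696 Ftan -6.68 Frad 4.95 Fz 4.5 Tz 0.53 tilt -0.0149 -0.0030
row [-0.05  0.08 -0.34] 0.05
row [-0.    0.06 -0.34] 0.05
```

The twist moment carries part of the load as well. The equivalent knob load Ftan + Tz/0.07 is now about 14 N, of which about 2 N is slack, so the lobe force is about 20 N. One more small step.

```bash
python3 arc.py 0.05 f; python3 -m handwheel '[[[0,0.06,-0.35],0.04]]' >/dev/null; python3 arc.py 0.05 f;python3 arc.py .05|grep q
```

```text
fit P [0.5659 0.0565]
q 1.311 r 0.0709 z 0.0665 yaw -1.696 Ftan -6.59 Frad 5.07 Fz 4.5 Tz 0.53 tilt -0.0149 -0.0030
row [-0.05  0.14 -0.33] 0.05
row [-0.    0.05 -0.35] 0.05
fit P [0.5658 0.0567]
q 1.335 r 0.0709 z 0.0663 yaw -1.737 Ftan -6.48 Frad 3.82 Fz 4.8 Tz 0.48 tilt -0.0166 -0.0052
row [-0.08  0.14 -0.34] 0.05
row [-0.    0.05 -0.35] 0.05
q 1.354 r 0.0704 z 0.0663 yaw -1.737 Ftan -6.56 Frad 3.70 Fz 4.8 Tz 0.48 tilt -0.0166 -0.0052
```

```bash
python3 st.py 12; python3 -c "
import cv2
for n in ('11','12'):
    im=cv2.imread(f'pics/w{n}.png'); cv2.imwrite(f'pics/w{n}c.png',cv2.resize(im[60:260,270:400],None,fx=3,fy=3,interpolation=cv2.INTER_CUBIC))"
```

```text
grasp [0.4977 0.0763 0.0663] xaxis [-0.0166 -0.0052 -0.9998] yaw -1.7373 F [-5.47 -5.17  4.78] T [-1.321  1.035  0.484]
```

View pics/w12c.png

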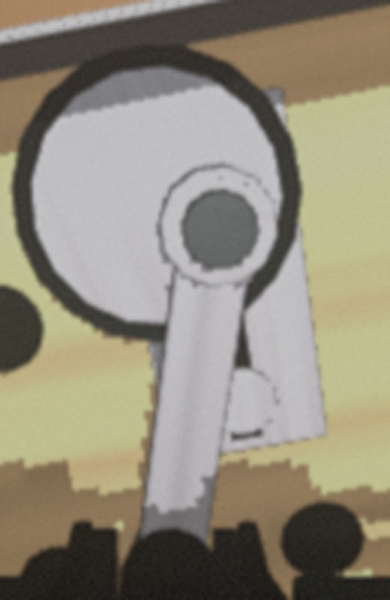

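View pics/w11c.png

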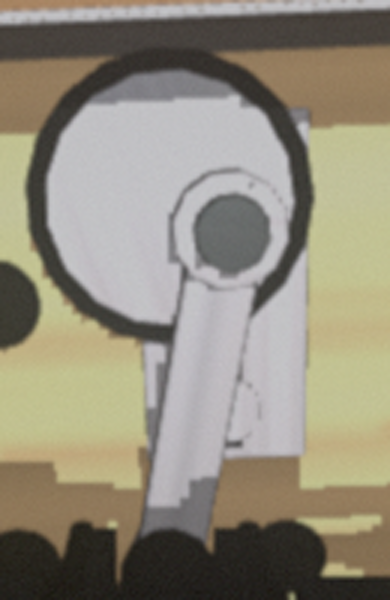

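The bar angle confirms q≈1.34 (0.10 rad since the last picture, allowing for knob slip in the pads), about 0.16 past contact. That puts the lobe at 16–24 N, so I add a further 0.04.

```bash
python3 -m handwheel '[[[-0.1,0.14,-0.5],0.03]]' >/dev/null; python3 arc.py 0.05 f;python3 arc.py .05|grep q
```

```text
fit P [0.5657 0.0569]
q 1.366 r 0.0707 z 0.0665 yaw -1.768 Ftan -13.89 Frad 2.77 Fz 0.3 Tz 0.36 tilt -0.0201 -0.0083
row [-0.05  0.12 -0.34] 0.05
row [-0.01  0.05 -0.35] 0.05
q 1.388 r 0.0705 z 0.0665 yaw -1.768 Ftan -13.94 Frad 2.46 Fz 0.3 Tz 0.36 tilt -0.0201 -0.0083
```

The load corresponds to about 25–28 N and q is 0.19 past contact. I'll let go gently.

```bash
python3 -m handwheel '[[[0,0,0],0]]' 0 15; python3 arc.py .05 f|grep q; python3 -m handwheel '[[[0,0,0],0],[[0,0,0],0],[[0,0,0],0],[[0,0,0],0]]' 50; python3 arc.py .05 f|grep q; python3 st.py 13;  python3 -c "
import cv2
im=cv2.imread('pics/w13.png'); cv2.imwrite('pics/w13c.png',cv2.resize(im[60:260,270:400],None,fx=3,fy=3,interpolation=cv2.INTER_CUBIC))"
```

```text
clock: 16.95
ee_pos: [0.5015, 0.079, 0.2302]
tool_rot: [-0.446, -0.539, -0.45, 0.555]
ft_force: [-1.3, -1.0, 4.1]
grip_width: 0.0193
q 1.346 r 0.0707 z 0.0663 yaw -1.769 Ftan -1.29 Frad 0.96 Fz 4.1 Tz -0.08 tilt -0.0213 -0.0095
clock: 17.45
ee_pos: [0.5024, 0.0797, 0.2308]
tool_rot: [-0.447, -0.54, -0.45, 0.553]
ft_force: [-0.0, 0.2, 0.7]
grip_width: 0.0423
q 1.367 r 0.0695 z 0.0668 yaw -1.767 Ftan 0.21 Frad 0.09 Fz 0.7 Tz -0.00 tilt -0.0179 -0.0081
grasp [0.4995 0.0784 0.0668] xaxis [-0.0179 -0.0081 -0.9998] yaw -1.7671 F [-0.02  0.23  0.72] T [ 0.01   0.134 -0.002]
```

View pics/w13c.png

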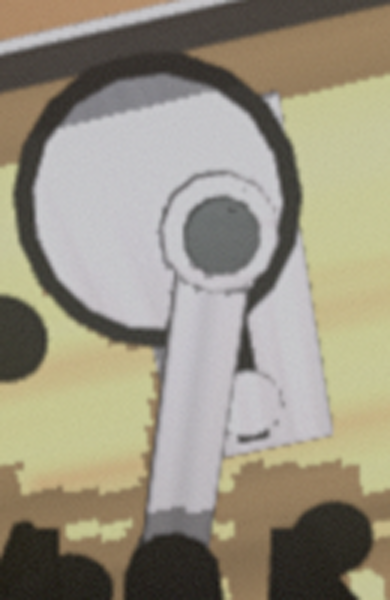

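```bash
python3 -m handwheel '[[[-3,0,0],0],[[-4,0,0],0],[[-4,0,-0],0],[[0,0,0],0]]'; python3 st.py 14;  python3 -c "
import cv2
im=cv2.imread('pics/w14.png'); cv2.imwrite('pics/w14c.png',cv2.resize(im[60:270,200:460],None,fx=3,fy=2.8,interpolation=cv2.INTER_CUBIC) if 0 else cv2.resize(im[60:270,200:460],None,fx=2.8,fy=2.8,interpolation=cv2.INTER_CUBIC))"
```

```text
clock: 18.05
ee_pos: [0.5042, 0.0808, 0.3436]
tool_rot: [-0.447, -0.539, -0.451, 0.554]
ft_force: [-0.1, 0.5, -1.0]
grip_width: 0.0434
grasp [0.5011 0.0794 0.1796] xaxis [-0.0191 -0.0084 -0.9998] yaw -1.7668 F [-0.1   0.48 -0.96] T [0.131 0.135 0.007]
```

View pics/w14c.png

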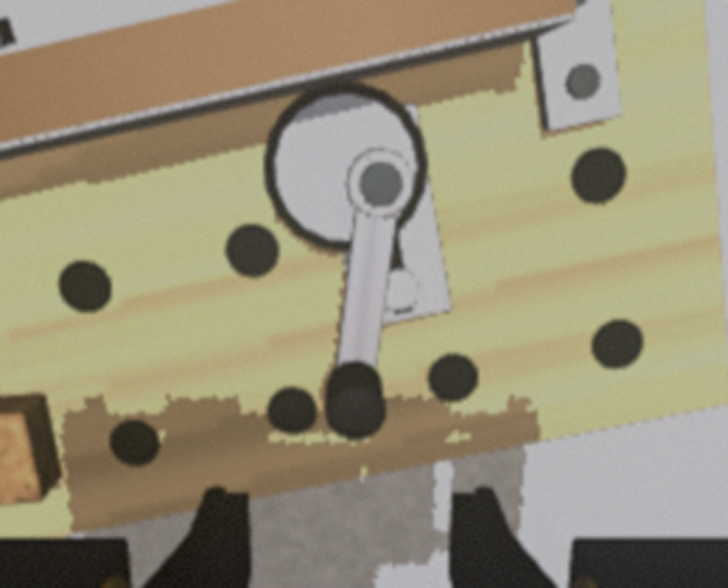

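View pics/d14.png

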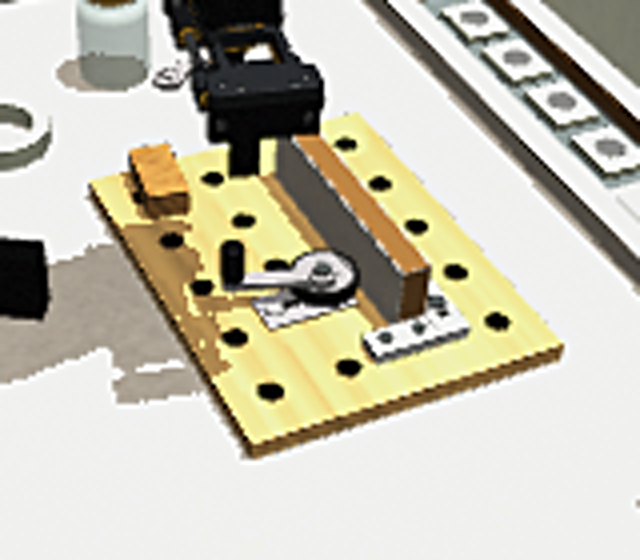

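Run:
```python
from h import *
i=np.load("w14.npz"); f=lambda u,v,z:ray(i,(200+u/2.8,60+v/2.8),z)[:2]
p=f(380,184,.05);
for e in [(357,362),(356,362)]:
    d=f(*e,.044)-f(379,190,.044); print(p, -2.1-np.arctan2(d[1],d[0])+.012+ (0 if np.arctan2(d[1],d[0])<0 else 2*np.pi))
print("knob",f(355,408,.076), "strip edge",f(0,155,.078),f(570,20,.078),"stop",f(538,50,.03))
d=f(355,408,.076)-[.566,.056]; print(np.hypot(*d), 2*np.pi-2.1-np.arctan2(d[1],d[0])+.012)
```

```text
[0.56216743 0.05466304] 1.3679171048032641
[0.56216743 0.05466304] 1.3738023340898922
knob [0.49806732 0.07583291] strip edge [0.593221   0.15975794] [ 0.59694062 -0.00296031] stop [ 0.59254119 -0.00476953]
0.07076858696924905 1.3376473684726733
```

The knob stays put at q≈1.35. One last overall look from clear of the board.

```bash
python3 to.py .57 -.08 .22
```

```text
tool cm [-4.36  9.94 14.28]
```

```bash
python3 -m handwheel '[[[-4,0,0],0],[[0,3.3,4.7],0],[[0,3.3,4.7],0],[[0,3.3,4.7],0],[[0,0,0],-0.18],[[0,0,0],-0.18],[[0,0,0],-0.18],[[0,0,0],-0.18],[[0,0,0],-0.18],[[0,0,0],-0.18],[[0,0,0],-0.18],[[0,0,0],-0.18]]';python3 -m handwheel '[[[0,0,0],-0.18],[[0,0,0],-0.18],[[0,0,0],0]]'; python3 st.py 15;  python3 -c "
import cv2
im=cv2.imread('pics/w15.png'); cv2.imwrite('pics/w15c.png',cv2.resize(im[0:250,180:460],None,fx=2.4,fy=2.4,interpolation=cv2.INTER_CUBIC))
from workcell import camera
cv2.imwrite('pics/s15.png',camera('scene')[:,:,::-1])"
```

```text
clock: 19.65
ee_pos: [0.5723, -0.0806, 0.3597]
tool_rot: [0.681, 0.091, 0.719, -0.105]
ft_force: [0.4, 0.1, -0.1]
grip_width: 0.0435
clock: 20.02
ee_pos: [0.5713, -0.0805, 0.3542]
tool_rot: [0.684, -0.036, 0.728, 0.029]
ft_force: [0.4, 0.5, 0.3]
grip_width: 0.0438
grasp [ 0.5609 -0.0825  0.1906] xaxis [-0.063  -0.0125 -0.9979] yaw 0.0928 F [0.37 0.46 0.28] T [ 0.064 -0.082  0.009]
```

View pics/w15c.png

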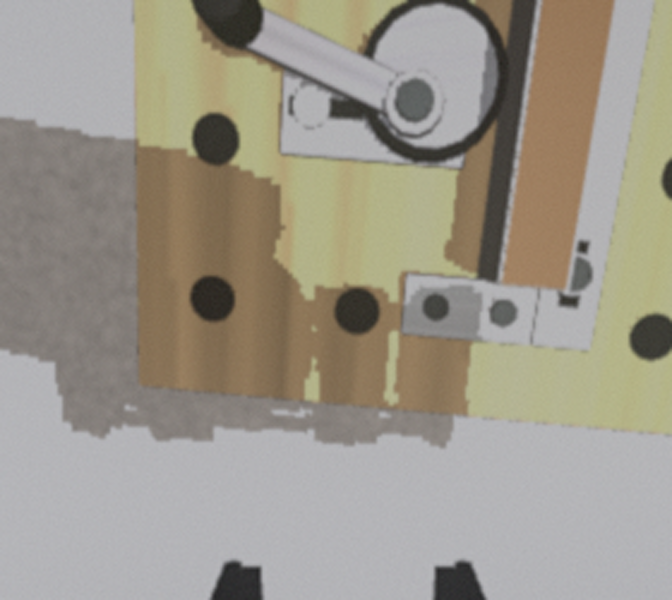

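View pics/s15.png

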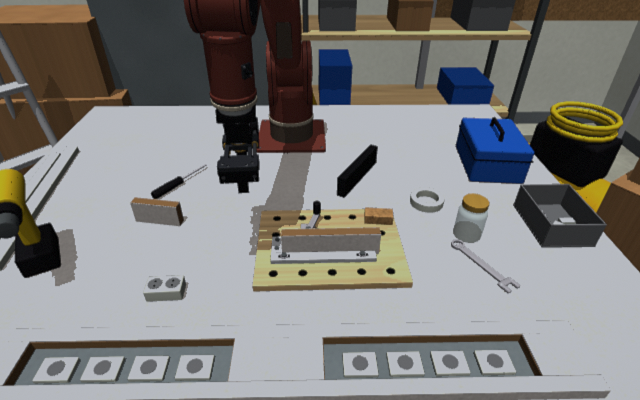

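Run:
```python
from h import *
i=np.load("w15.npz"); f=lambda u,v,z:ray(i,(180+u/2.4,v/2.4),z)[:2].round(4)
print("strip end",f(498,283,.078),f(566,290,.078),"far right",f(613,0,.078), "far left",f(541,0,.078))
print("stop face",f(404,272,.03),f(478,279,.03),"fence right",f(590,350,.03),f(655,0,.03))
a=f(404,105,.044);b=f(258,28,.044);d=b-a;print("q",2*np.pi-2.1-np.arctan2(d[1],d[0])+.012)
```

```text
strip end [ 0.598  -0.0049] [ 0.6214 -0.005 ] far right [0.6194 0.081 ] far left [0.5977 0.0793]
stop face [ 0.5662 -0.0054] [ 0.5966 -0.0052] fence right [ 0.6471 -0.0291] [0.6453 0.0971]
q 1.4075900904216891
```

```bash
python3 -c "
from workcell import *
print(job_done(), get_obs()['clock'])"
```

```text
the job is handed in; nothing more can be done
the job is handed in; nothing more can be done
```

The longer strip is standing raw edge up on the clamping board, home against the fence and the end stop. The eccentric is tightened on it and holds by itself. I handed the job in at about 20 s on the robot's clock, with the gripper open and clear of everything.

- **Strip home:** I pushed it against both faces by feel, at about 9 N each way, before letting go. In the last picture its end (y −0.005) agrees with the stop face, and its +x face (x ≈ 0.621) agrees with the fence within about 1 mm.
- **Clamp:** the lobe met the strip at q ≈ 1.18, and I stopped about 0.19 rad later. From the angle and the knob load I put the lobe force at about 20–28 N. This is an estimate; the lobe force itself was not measured.
- **Holding:** after I let go, the knob did not visibly creep back and the strip stayed put.
- **Where the checks disagreed:**
  - My readings of the final angle from pictures and arm pose spread from 1.34 to 1.41.
  - The tangential force alone read low (about 6–7 N) while the knob was slipping in the pads. I counted the twisting moment as well when judging the load.
- **Other things:** nothing else looked moved in the last overview picture. I did not measure this.

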